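# Bleed the bench air receiver

## Task

Let the air out of the bench air receiver: pull the dust cap off its leaning valve and set it down gently, not dropped, knob up in the empty steel tray. Then unscrew the knurled lock nut anticlockwise as far as it goes (under half a turn), let go of it, and press the freed valve tip gently nearly all the way in for a good second before letting it spring back. Leave the nut unscrewed, the cap in the tray, and the other things on the bench where they are.

Things in the scene. Friction and masses are not known exactly. Their poses are not given: they have to be found in the camera images.
- receiver: Air receiver fixed to the bench: silver tank 100 mm in diameter, 200 mm long along its y axis, centre 70 mm up, on a dark base plate 150 (x) x 190 (y) mm; brass fitting 45 mm out of the -y end; round gauge (44 mm) behind the tank at x +45, y +60 mm, top at 150 mm. Origin: centre of the base plate's underside. Its front, with the leaning valve, is -x, within 20 degrees of the world's -x.
- valve: The receiver's fixed valve, leaning 30 degrees from vertical to the receiver's front. Origin: centre of the flange's upper face (flange 64 mm in diameter). z: the valve axis, up and outward; y level; x up the slope, away from the front. Along z: stub (26 mm in diameter) to 18 mm, nut from 18 to 44 mm when screwed down, tip's top at 64 mm.
- lock_nut (a joint): Turn of the lock nut about the valve's z, rad: 0 = screwed down; grows anticlockwise as seen from the tip; stops at 2.6; starts at 0 to 0.3. Rises 3 mm per rad, stays where left, takes about 0.1 N m. The tip can be pressed only as far as the nut has risen. If the nut is kept from rising while turned, the tip is drawn in instead and springs back on release.
- nut: The round brass knurled lock nut, 40 mm in diameter and 26 mm high along the valve axis, captive on the tip's stem. Origin: its centre, on the valve axis; z along the valve axis. The dust cap covers it at the start.
- tip (a joint): How far the valve tip is pressed in along the valve axis, m. 0 = out, 0.007 = fully in. Sprung: about 2.7 N to start, about 5 N fully in.
- tip_head: The round brass head of the valve tip, 20 mm in diameter, 10 mm high, flat on top. Origin: centre of its top; z along the valve axis, outward. Press it along -z. When the nut is fully up there are 2 mm between nut and head.
- cap: Loose grey plastic dust cap, about 90 g: hollow cylinder 57 mm in outer diameter (wall 3 mm), 76 mm high, open below; round knob 24 mm in diameter on top, from 80 to 104 mm above the mouth. Origin: centre of the mouth; z towards the knob. Starts over nut and tip, mouth on the flange, leaning with the valve; drawn 65 mm along the axis it is clear.
- post_a (a point): Upper end of one of two steel guard posts (10 mm in diameter, ball 14 mm) that stand parallel to the valve axis, 62 mm to either side of it along the valve's y; this one at +y, 55 mm above the flange face. Fingers opened wide round the nut clear the posts when they close along the valve's x, up to about 45 degrees either side.
- post_b (a point): Upper end of the other guard post, at the valve's -y, 55 mm above the flange face.
- tray: Empty square steel tray fixed to the bench, 130 x 130 mm outside, walls 4 mm thick and 25 mm high; its inner floor is 4 mm above the bench. Origin: centre of its underside. On the other side of the bench from the receiver.
- bottle: Bystander: white plastic bottle standing, 48 mm in diameter, 135 mm tall, between receiver and tray. Origin: centre of its base.
- spool: Bystander: metal solder spool standing on its flange, 60 mm in diameter, 48 mm tall, in front. Origin: centre of its base.
- screwdriver: Bystander: black-handled screwdriver lying in front, 170 mm long, about 30 mm high. Origin: its middle at bench height.
- meter: Bystander: black hand-held meter lying in front, 80 x 150 x 32 mm. Origin: centre of its underside.
- carton: Bystander: small cardboard box 70 x 50 x 60 mm, at the back between receiver and tray. Origin: centre of its underside.
- jar: Bystander: amber glass jar with a black lid, 52 mm in diameter, 60 mm tall, at one side. Origin: centre of its base.
- mug: Bystander: white mug, 72 mm in diameter, 85 mm tall, at one side. Origin: centre of its base.

How it is judged (in metres and radians):
On the way, in this order (a step that is already met when the one before it is completed fails the run):
1. the dust cap stands knob up in the tray, let go and at rest (x of cap in the frame of tray between -0.045 and 0.045 m and y of cap in the frame of tray between -0.045 and 0.045 m and height (world z) of cap below 0.01 m and angle between cap's own z axis and vertical below 0.12 rad and linear speed of cap below 0.02 m/s and contact force between the fingers and cap below 0.05 N), for 0.2 s.
2. the lock nut is unscrewed to at least 2.3 rad and let go, with the tip out (value of joint lock_nut above 2.3 rad and value of joint tip below 0.002 m and contact force between the fingers and nut below 0.05 N), for 0.1 s.
3. the robot presses the freed tip in by 5 mm or more and holds it for 0.8 s (value of joint tip above 0.005 m and contact force between anything else and tip_head above 0.5 N), for 0.8 s.
At the end, for the whole second after the job is handed in: The cap stands knob up (within 7 degrees) on the tray's floor (its centre within 45 mm of the tray's middle along each side), at rest; the lock nut is still unscrewed beyond 2.2 rad; the tip has sprung back to within 2 mm of fully out (x of cap in the frame of tray between -0.045 and 0.045 m and y of cap in the frame of tray between -0.045 and 0.045 m and height (world z) of cap below 0.01 m and angle between cap's own z axis and vertical below 0.12 rad and linear speed of cap below 0.02 m/s and value of joint lock_nut above 2.2 rad and value of joint tip below 0.002 m); the robot touches nothing.
It fails at once if a bystander on the bench is moved more than 30 mm (distance of any of bottle, spool, screwdriver, meter, carton, jar, mug from where it was at the start of the episode above 0.03 m).
It fails at once if a bystander is knocked over (angle between any of bottle, spool, meter, carton, jar, mug's own z axis and vertical above 0.5 rad).
It fails at once if the tip is pressed with more than 25 N (contact force between anything else and tip_head above 25 N).
It fails at once if the cap falls freely from more than about 25 mm (linear speed of cap above 0.7 m/s and contact force between anything else and cap below 0.05 N).
It also fails if it takes over 72 s, if anything falls off the work surface, if the arm or the gripper's body presses on something with over 40 N, if the wrist force passes 120 N, or if a joint passes its speed limit or range.

## Robot

A 6-joint arm with a two-finger parallel gripper is mounted at the origin on the work surface. World frame = base frame: x ahead of the robot, y to its left, z up, the work surface at z = 0. Lengths are in mm, angles in rad, forces in N, time in s.
With the tool pointing down it reaches from about 400 to 825 mm from the base axis. Payload 7 kg.
Tool frame: the origin (TCP) lies at the very end of the fingers, on their centre line; the grasp point (between the pads) lies 19 mm behind it; z points along the fingers, y is the direction in which the jaws open and shut (so a half turn about z gives the same grasp; the last joint's range is limited). The gripper opens to 88 mm and grips with 3 to 60 N. Pads are 19 mm wide; open, the fingers measure 130 mm over their backs; the gripper's body (78 mm by 193 mm) begins 47 mm behind the grasp point.
Start: joints at [-0.96, 0.359, 0.012, 0, -1.224, -0.288], TCP at [214.099, -640.123, 226.561] pointing down, gripper open.
Joint ranges: [-3.07, 3.07], [-1.43, 2.12], [-1.02, 1.25], [-3.03, 1.67], [-3.05, -0], [-3.03, 3.03]. Speed limits (rad/s): [2.39, 2.39, 3.01, 3.14, 3.14, 3.14].

## Interface

Orientations are given as a unit quaternion [x, y, z, w].
In Python, from plant import bot gives the robot as it stands. Calls block until the motion is done:
- bot.move_ptp(position, orientation): joint-space move of the TCP to a pose.
- bot.line_to(position, velocity=150, ori=None): straight line of the TCP; ori=None keeps the orientation; velocity is the mean speed in mm/s.
- bot.move_joints(angles): joint-space move.
- bot.move_gripper(opening, force=None): finger opening in mm; force is the grip in N (None keeps the last); returns when the fingers have stopped.
- bot.pause(seconds).
- bot.solve_ik(position, orientation): joint angles nearest the present ones, or None.
- bot.read_state(): the state.
- bot.camera(name): name is "scene" or "top"; returns the picture (400x640x3 uint8, red, green, blue); there is no depth.
- bot.get_calibration(name): a dict with "fx", "fy", "cx", "cy" (pixels), "view" (4x4, takes a point from world to camera coordinates). Camera axes: x right, y up, looking along -z (the intrinsics and any distortion apply to the point x, -y, -z); pixel columns grow to the right and rows downward; lengths in mm; the calibration is good to about 2 mm. A picture is of the moment at which its call begins. get_calibration takes no time and is no camera call.
A pose or a line that the arm cannot do raises bot.Unreachable and nothing moves.
- bot.close_job(): hands the job in, once; it reports no verdict.
The state is a dict: "t": time; "joint_pos": joint angles; "qvel": joint speeds; "tau": joint torques, N m; "tcp_pos": TCP position; "eef_rot": TCP orientation; "contact_force": force on the tool from outside, world axes, zero at the start; "moment": the same for the moment, N m; "width": finger opening in mm.
Only numpy, scipy, OpenCV 4.12 (cv2) and the standard library are available. Lean on these libraries where they do the work, as an engineer would, in place of code of your own. Each camera call takes 0.05 s, during which the arm holds its last target.

## Working session

There is one attempt and no reset: what is moved stays moved. The work goes in short steps, each a Python script; the robot and the scene stay as the last script left them, time stands still between calls to the robot, and variables do not carry over. Pictures are saved under pics/ and viewed, and the job is handed in when it is done.

```bash
ls; mkdir -p pics; python3 - <<'E'
from plant import bot
import cv2,numpy as np
for n in("scene","top"):
    cv2.imwrite(f"pics/{n}0.png",bot.camera(n)[:,:,::-1]); c=bot.get_calibration(n)
    print(n,{k:(np.round(v,4).tolist() if k!='x' else v) for k,v in c.items()})
print(bot.read_state())
E
```

```text
pics
scene {'fx': 362.0372, 'fy': 362.0372, 'cx': 319.4425, 'cy': 202.2412, 'view': [[-0.8792, 0.4763, 0.008, 480.9414], [-0.3962, -0.7405, 0.5428, 133.8393], [0.2645, 0.4741, 0.8398, -1432.3336], [0.0, 0.0, 0.0, 1.0]]}
top {'fx': 508.1193, 'fy': 508.1193, 'cx': 309.9594, 'cy': 210.5699, 'view': [[-0.0124, -0.9999, -0.0053, 10.3916], [0.9949, -0.0129, 0.1005, -553.335], [-0.1006, -0.004, 0.9949, -1735.6523], [0.0, 0.0, 0.0, 1.0]]}
{'t': 0.1, 'joint_pos': array([-9.59912347e-01,  3.59284356e-01,  1.11640054e-02, -3.20509258e-04,
       -1.22411843e+00, -2.88120873e-01]), 'qvel': array([-0.00202034, -0.00157201,  0.00045117,  0.0019575 , -0.0005075 ,
       -0.0008754 ]), 'tau': array([-5.79594744e-04, -5.84161949e+01,  2.93751544e+01,  7.01551616e+00,
        1.02000881e-02, -6.11852806e-05]), 'tcp_pos': array([ 213.95262631, -639.72928443,  225.74010562]), 'eef_rot': array([-1.60628067e-01,  9.87014732e-01,  7.15056401e-04, -1.77672634e-04]), 'contact_force': array([0.2943186 , 0.99879959, 0.36255211]), 'moment': array([ 0.03391223, -0.02567034, -0.01347786]), 'width': 87.64122168993765}
```

View pics/scene0.png

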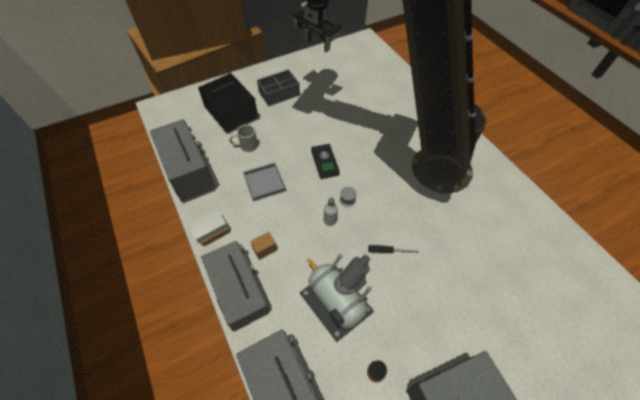

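View pics/top0.png

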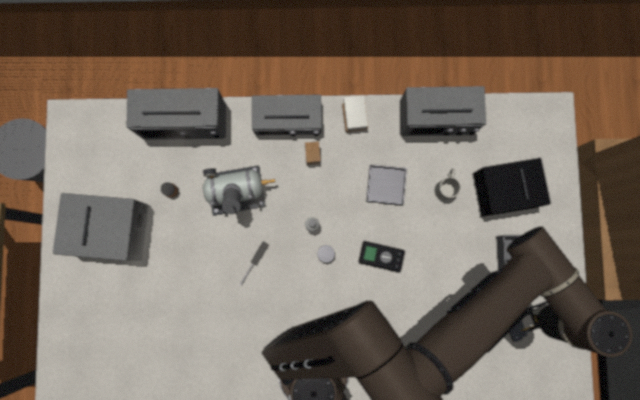

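```bash
cat > h.py <<'E'
import numpy as np,cv2
from plant import bot
from scipy.spatial.transform import Rotation as R
cal={n:{k:np.array(v) if k=='view' else v for k,v in bot.get_calibration(n).items()} for n in("scene","top")}
def proj(n,P):
    c=cal[n];P=np.atleast_2d(P);Q=P@c['view'][:3,:3].T+c['view'][:3,3]
    return np.c_[c['fx']*Q[:,0]/-Q[:,2]+c['cx'],c['fy']*-Q[:,1]/-Q[:,2]+c['cy']]
def back(n,uv,z):
    c=cal[n];V=c['view'];Rm=V[:3,:3];o=-Rm.T@V[:3,3]
    d=Rm.T@np.array([(uv[0]-c['cx'])/c['fx'],-(uv[1]-c['cy'])/c['fy'],-1])
    return o+d*(z-o[2])/d[2]
def crop(img,x0,y0,w,h,s,fn):
    c=cv2.resize(img[y0:y0+h,x0:x0+w],None,fx=s,fy=s,interpolation=cv2.INTER_CUBIC)
    cv2.imwrite(fn,c)
E
python3 - <<'E'
from h import *
print(cal['top'].keys())
s=cv2.imread('pics/scene0.png');t=cv2.imread('pics/top0.png')
crop(t,190,150,100,75,8,'pics/t1.png');crop(s,290,240,100,75,8,'pics/s1.png')
crop(t,350,150,100,75,8,'pics/t2.png');crop(s,220,145,100,75,8,'pics/s2.png')
print(proj('top',[[0,0,0],[214,-640,226]]),back('top',(386,185),25),back('top',(235,190),70),back('scene',(265,181),25))
E
```

```text
dict_keys(['fx', 'fy', 'cx', 'cy', 'view'])
[[313.00160685 372.56094886]
 [524.69520062 313.37006996]] [ 640.00967835 -263.18730408   25.        ] [622.83656011 257.49703773  70.        ] [ 643.04873582 -252.84073921   25.        ]
```

View pics/t1.png

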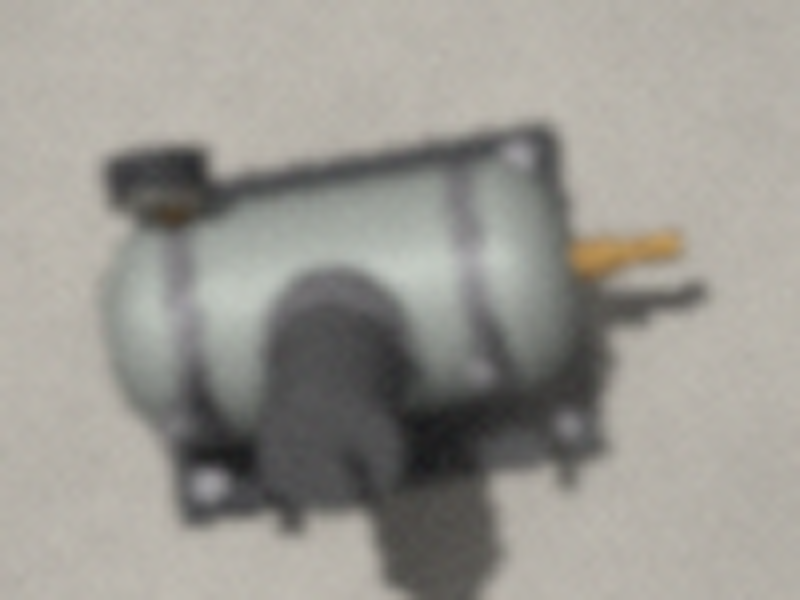

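View pics/s1.png

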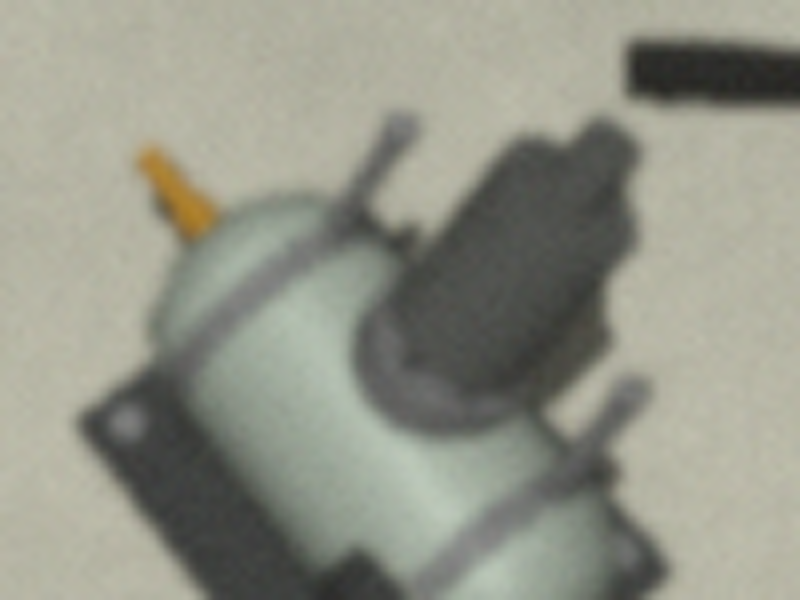

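View pics/t2.png

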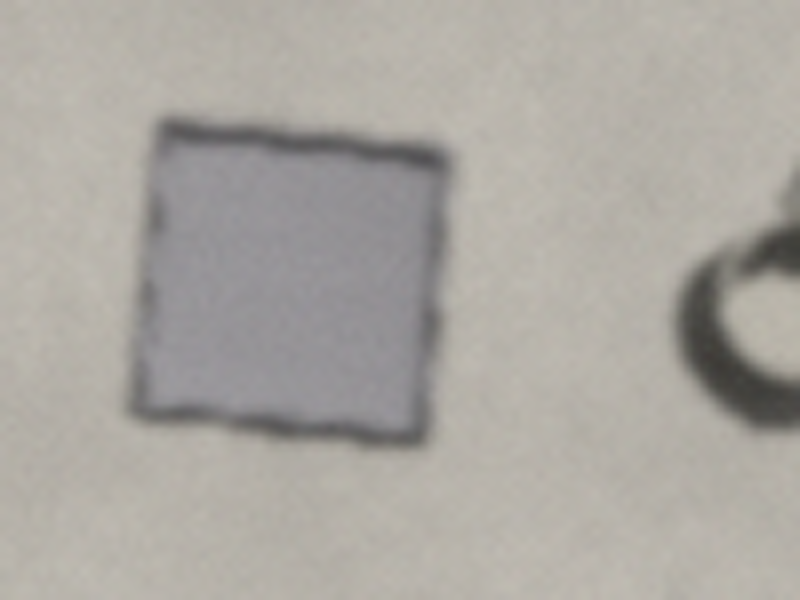

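View pics/s2.png

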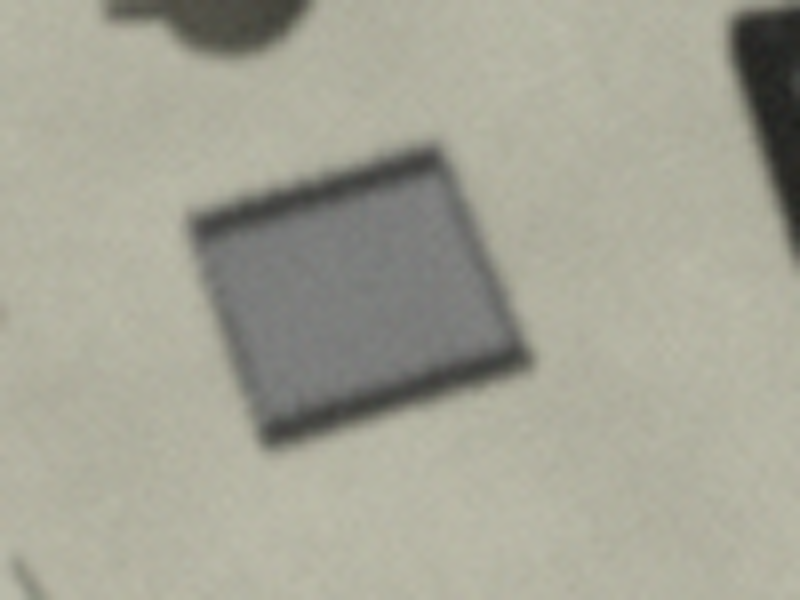

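```bash
python3 - <<'E'
from h import *
print(proj('scene',[[214,-640,226],[0,0,0],[214,-640,290]]))
t=[(160,122),(450,155),(425,440),(135,412)];s=[(195,215),(435,145),(530,360),(265,440)]
for z in(0,25):
  T=np.array([back('top',((x+.5)/8-.5+350,(y+.5)/8-.5+150),z) for x,y in t]);S=np.array([back('scene',((x+.5)/8-.5+220,(y+.5)/8-.5+145),z) for x,y in s])
  for A in(T,S): print(z,A[:,:2].round(0).tolist(),A.mean(0).round(1),[np.linalg.norm(A[i]-A[(i+1)%4]).round(1) for i in range(4)])
s=cv2.imread('pics/scene0.png');crop(s,280,0,100,75,8,'pics/s3.png')
E
```

```text
[[316.95191435  45.28927066]
 [441.00550081 168.41191736]
 [316.98857331  30.65203492]]
0 [[717.0, -210.0], [700.0, -339.0], [573.0, -324.0], [587.0, -196.0]] [ 644.6 -267.3    0. ] [np.float64(129.4), np.float64(128.0), np.float64(128.2), np.float64(130.4)]
0 [[692.0, -352.0], [570.0, -337.0], [585.0, -197.0], [713.0, -214.0]] [ 640.2 -275.2    0. ] [np.float64(122.6), np.float64(140.7), np.float64(129.1), np.float64(139.6)]
25 [[712.0, -208.0], [696.0, -334.0], [571.0, -319.0], [584.0, -194.0]] [ 640.8 -263.6   25. ] [np.float64(127.6), np.float64(126.2), np.float64(126.4), np.float64(128.6)]
25 [[696.0, -332.0], [577.0, -317.0], [591.0, -181.0], [716.0, -197.0]] [ 644.9 -256.9   25. ] [np.float64(119.9), np.float64(137.6), np.float64(126.3), np.float64(136.5)]
```

View pics/s3.png

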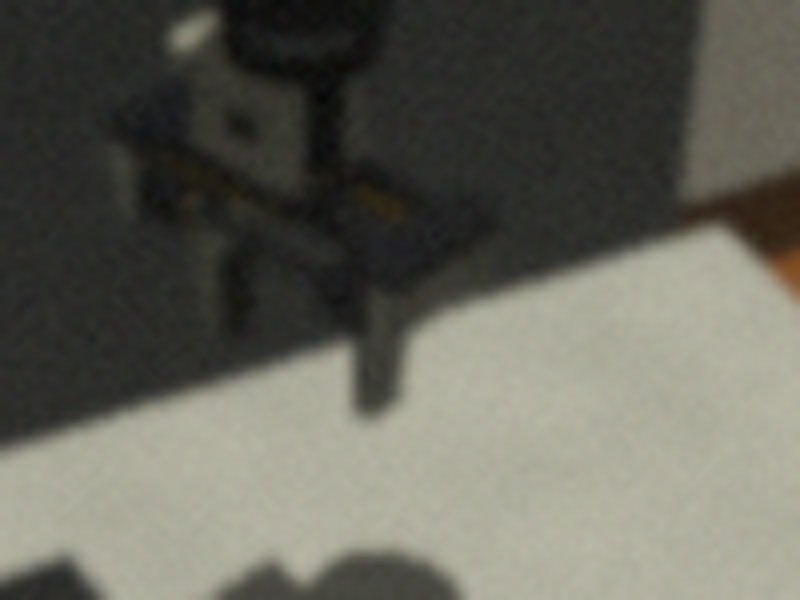

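```bash
cat > model.py <<'E'
from h import *
LEAN=np.radians(30)
def VR(yaw): return R.from_euler('z',yaw).as_matrix()@R.from_euler('y',-LEAN).as_matrix()
def circ(r,z,n=48):
    a=np.linspace(0,2*np.pi,n);return np.c_[r*np.cos(a),r*np.sin(a),0*a+z]
def pix(n,c,p):
    ox={'s':(290,240),'t':(190,150)}[n[0]]
    return (c[0]+.5)/8-.5+ox[0],(c[1]+.5)/8-.5+ox[1]
def overlay(fn,n,x0,y0,p,out,extra=(),w=100,h=75):
    img=cv2.imread(fn);c=cv2.resize(img[y0:y0+h,x0:x0+w],None,fx=8,fy=8,interpolation=cv2.INTER_CUBIC)
    o=p[:3];M=VR(p[3])
    def dr(P,col):
        q=((proj(n,P)-[x0,y0]+.5)*8-.5).round().astype(np.int32);cv2.polylines(c,[q.reshape(-1,1,2)],False,col,1)
    W=lambda P:o+P@M.T
    for r,z,col in[(32,0,(0,255,0)),(28.5,0,(0,0,255)),(28.5,76,(0,0,255)),(12,80,(255,0,255)),(12,104,(255,0,255)),(7,55,(0,0,0))][:5]: dr(W(circ(r,z)),col)
    for s in(1,-1):
        dr(W(np.array([[0,62*s,0],[0,62*s,55.]])),(255,0,0));dr(W(circ(7,55)+[0,62*s,0]),(255,0,0))
    for P in extra: dr(P,(0,255,255))
    cv2.imwrite(out,c)
def base(x,y,yaw):
    B=np.array([[75,95,0],[75,-95,0],[-75,-95,0],[-75,95,0],[75,95,0.]])
    return B@R.from_euler('z',yaw).as_matrix().T+[x,y,0]
E
cat > fit.py <<'E'
from model import *
from scipy.optimize import least_squares
obs=[('scene',(632,392),62),('scene',(402,125),-62),('top',(290,520),62),('top',(568,478),-62)]
kn=[('scene',(600,165),None)]
def res(p):
    M=VR(p[3]);r=[]
    for n,c,s in obs:
        q=proj(n,p[:3]+M@[0,s,55.])[0];r+=list(q-pix(n,c,0))
    return np.array(r)
s=least_squares(res,[600,257,100,.16])
if np.sign(1):
    print(s.x.round(3),np.degrees(s.x[3]),(s.fun).round(2))
p=s.x
b=base(p[0]+40*np.cos(p[3]),p[1]+40*np.sin(p[3]),p[3])
overlay('pics/top0.png','top',190,150,p,'pics/ot.png',[b]);overlay('pics/scene0.png','scene',290,240,p,'pics/os.png',[b])
E
python3 fit.py
```

```text
[5.76047e+02 2.32854e+02 2.41180e+01 1.51000e-01] 8.665623092825793 [-0.94 -1.53  1.91  1.55 -0.55 -0.12  0.89 -0.83]
```

```bash
sed -i "s/^obs=.*/obs=[('scene',(632,392),62),('scene',(402,125),-62),('top',(485,370),-62)]/" fit.py; python3 fit.py
```

```text
[6.05355e+02 2.60764e+02 1.19525e+02 1.63000e-01] 9.313213992207695 [-0.19 -0.24 -0.24  0.12 -0.38  0.36]
```

View pics/ot.png

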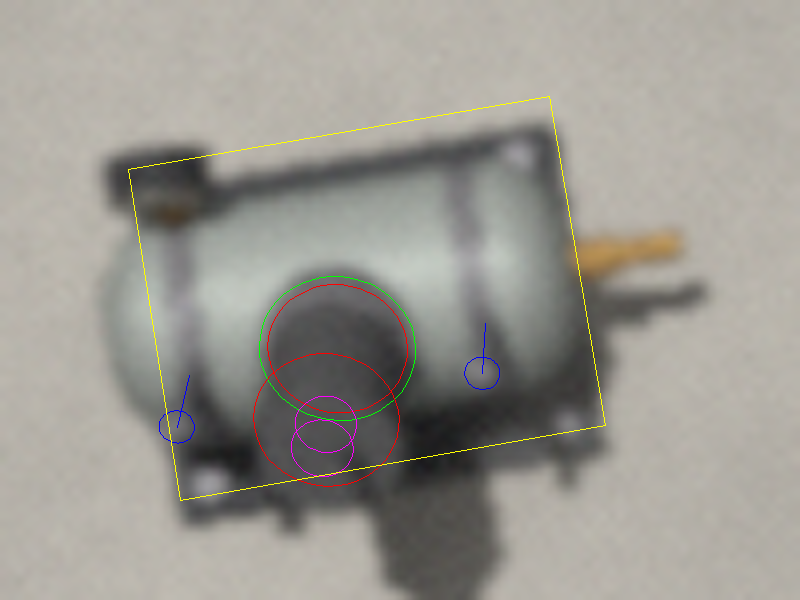

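View pics/os.png

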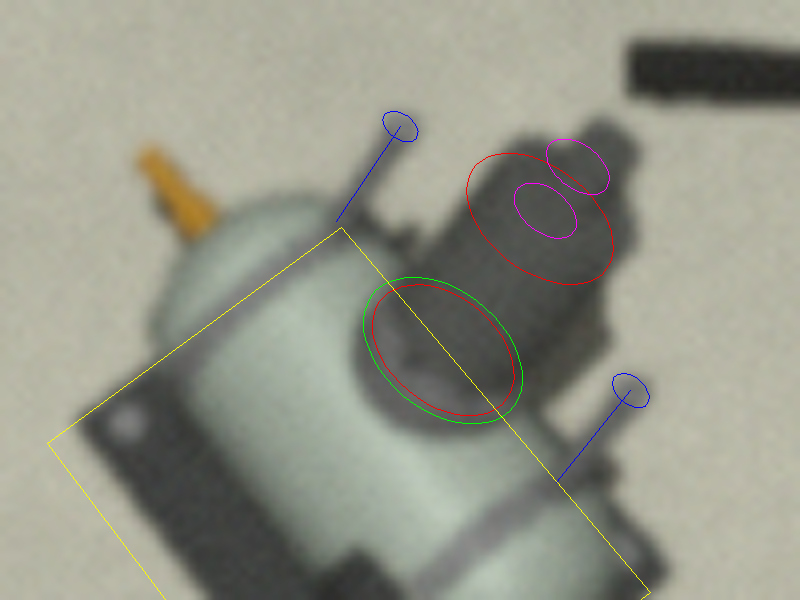

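```bash
python3 - <<'E'
from h import *
ims={n:np.mean([bot.camera(n).astype(float) for _ in range(6)],0) for n in('top','scene')}
for n,b in(('top',(205,170,50,50)),('scene',(325,245,50,50))):
    np.save(f'pics/avg_{n}.npy',ims[n]);
    im=ims[n][:,:,::-1]
    cv2.imwrite(f'pics/avg_{n}.png',np.clip(im,0,255).astype(np.uint8))
    g=np.clip(255*((np.clip(im-20,0,None))/180)**.6,0,255).astype(np.uint8)
    cv2.imwrite(f'pics/g_{n}.png',g)
    crop(g,*b,12,f'pics/gc_{n}.png')
E
```

```text
(no output)
```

View pics/gc_top.png

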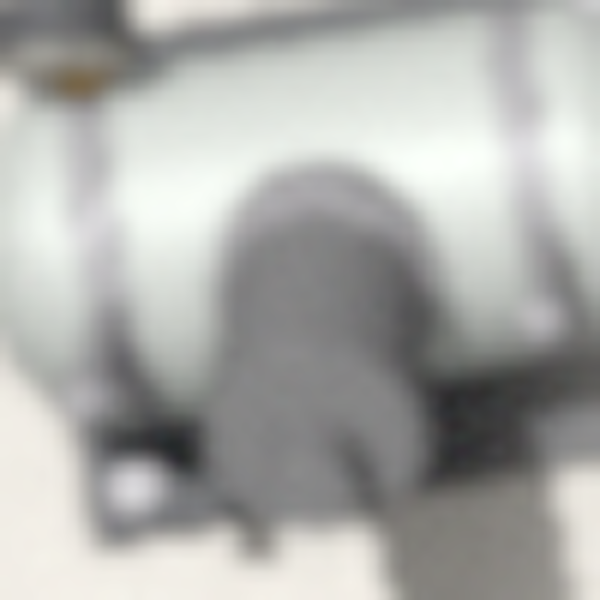

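View pics/gc_scene.png

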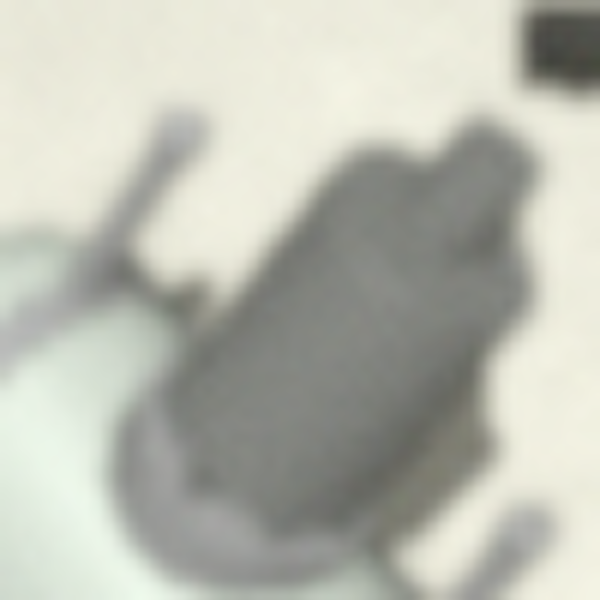

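```bash
cat > fit2.py <<'E'
from model import *
import model
from scipy.optimize import least_squares
off={'scene':(325,245),'top':(205,170)}
px=lambda n,c:((c[0]+.5)/12-.5+off[n][0],(c[1]+.5)/12-.5+off[n][1])
body=np.r_[circ(28.5,0,90),circ(28.5,76,90)];knob=np.r_[circ(12,80,90),circ(12,104,90)];fl=circ(32,0,180)
bl=lambda s:(None,s)
S=[('scene',body,[(200,340),(260,255),(320,180),(375,145),(527,300),(475,365)]),
('scene',knob,[(480,112),(542,165)]),
('scene',fl,[(115,460),(140,530),(200,575),(260,585),(330,565)]),
('top',body,[(200,430),(215,480),(250,510),(320,523),(432,430)]),
('top',fl,[(240,210),(280,170),(325,157),(380,175),(415,215)])]
B=[('scene',(527,525),62),('scene',(183,130),-62),('top',(545,315),-62),('top',(85,395),62)]
def VR2(y,l): return R.from_euler('z',y).as_matrix()@R.from_euler('y',-l).as_matrix()
def res(p,lean=None):
    l=p[4] if lean is None else lean
    M=VR2(p[3],l);r=[]
    for n,c,s in B: r+=list(proj(n,p[:3]+M@[0,s,55.])[0]-px(n,c))
    for n,P,c in S:
        h=cv2.convexHull(proj(n,p[:3]+P@M.T).astype(np.float32))
        r+=[cv2.pointPolygonTest(h,tuple(map(float,px(n,q))),True) for q in c]
    return np.array(r)
if __name__=='__main__':
    s=least_squares(res,[605,260,119,.163,.52],diff_step=1e-4,loss='soft_l1');print(s.x.round(3),np.degrees(s.x[3:]),res(s.x).round(1).tolist(),s.cost)
    s=least_squares(res,[605,260,119,.163],diff_step=1e-4,loss='soft_l1',args=(np.radians(30),));print(s.x.round(3),np.degrees(s.x[3:]),s.fun.round(1).tolist(),s.cost)
    p=s.x;b=base(p[0]+60*np.cos(p[3]),p[1]+60*np.sin(p[3]),p[3])
    overlay('pics/g_top.png','top',190,150,p,'pics/ot2.png',[b]);overlay('pics/g_scene.png','scene',290,240,p,'pics/os2.png',[b])
E
python3 fit2.py
```

```text
[6.11444e+02 2.62778e+02 1.24316e+02 1.67000e-01 7.44000e-01] [ 9.54140428 42.65043583] [1.0, -0.2, 0.8, -0.1, -0.2, 1.5, 0.1, 1.7, 1.0, 0.3, 0.1, -2.3, -1.4, 0.8, -2.7, -2.5, -1.1, -2.7, -2.2, -0.8, 0.1, -0.5, -1.2, -1.5, -1.4, -0.8, 1.8, 0.4, -0.4, -0.2, 0.4] 16.86604661555707
[6.04792e+02 2.61640e+02 1.20919e+02 1.58000e-01] [9.05512337] [0.3, 0.1, 0.2, -0.1, -0.5, 0.6, -0.4, 0.5, 0.7, 0.7, 0.5, -2.3, -1.9, 0.2, -4.1, -4.5, -1.6, -2.7, -2.3, -1.1, 0.3, -0.4, -2.0, -2.6, -2.7, -2.0, 0.4, -0.9, -1.6, -1.2, -0.3] 23.454603395723005
```

```bash
python3 - <<'E'
import cv2,numpy as np
a=cv2.imread('pics/ot2.png');b=cv2.imread('pics/os2.png');cv2.imwrite('pics/o2.png',np.hstack([a[150:550,200:600],b[100:500,280:680]]))
E
```

```text
(no output)
```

View pics/o2.png

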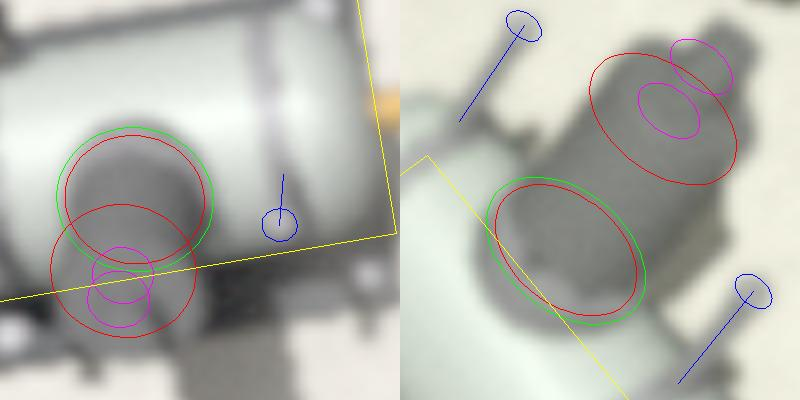

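```bash
sed -i "s/^('scene',fl.*/('scene',body,[(172,400),(200,488),(265,530),(340,525)]),/; s/^('top',fl.*/('top',body,[(232,265),(265,222),(325,205),(385,222),(415,260)])]/" fit2.py; python3 fit2.py;  python3 - <<'E'
import cv2,numpy as np
a=cv2.imread('pics/ot2.png');b=cv2.imread('pics/os2.png');cv2.imwrite('pics/o2.png',np.hstack([a[150:550,200:600],b[100:500,280:680]]))
E
```

```text
[6.00013e+02 2.60096e+02 1.24287e+02 1.49000e-01 5.73000e-01] [ 8.54905528 32.83550482] [2.1, -1.7, 2.3, -2.1, -0.0, 2.9, -0.1, 2.4, 0.5, 0.3, 0.5, -0.2, 0.1, 0.6, -1.3, -1.5, 1.1, 0.1, 0.3, 0.8, -0.1, -0.7, -0.7, -0.4, -1.1, 0.4, 0.1, -0.0, -0.1, 0.3] 12.520567541670973
[5.98615e+02 2.59931e+02 1.24314e+02 1.44000e-01] [8.22269661] [1.8, -1.6, 2.2, -2.1, -0.2, 2.7, -0.3, 2.0, 0.4, 0.3, 0.7, -0.2, -0.1, 0.5, -1.6, -2.1, 0.8, -0.0, 0.2, 0.7, 0.0, -0.8, -1.0, -0.9, -1.4, 0.2, -0.2, -0.3, -0.3, 0.2] 12.958221565287703
```

View pics/o2.png

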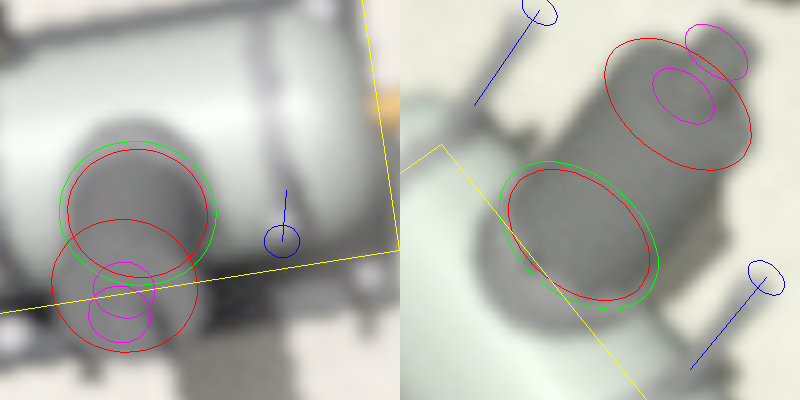

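```bash
python3 - <<'E'
from h import *
p8=lambda n,c:((c[0]+.5)/8-.5+{'scene':290,'top':190}[n],(c[1]+.5)/8-.5+{'scene':240,'top':150}[n])
for z in(0,5,10):
  T=np.array([back('top',p8('top',c),z) for c in[(185,522),(603,450),(552,125)]])[:,:2];S=np.array([back('scene',p8('scene',c),z) for c in[(80,425),(670,570)]])[:,:2]
  print(z,T.round(1).tolist(),np.linalg.norm(T[0]-T[1]),np.linalg.norm(T[2]-T[1]),'yaw',np.degrees(np.arctan2(-(T[0]-T[1])[0],(T[0]-T[1])[1])),'c',(T[0]+T[2])/2,'scene',S.round(1).tolist())
g=cv2.imread('pics/g_scene.png');crop(g,285,225,100,115,7,'pics/gs2.png')
E
```

```text
0 [[545.6, 346.7], [575.2, 162.3], [721.0, 184.4]] 186.79780400811 147.47816133167544 yaw 9.099128586848513 c [633.30777541 265.57317406] scene [[719.4, 185.2], [543.7, 345.3]]
5 [[545.2, 345.7], [574.6, 161.8], [720.0, 183.9]] 186.2738293929805 147.06447974032002 yaw 9.099128586848488 c [632.58621147 264.81797301] scene [[720.0, 186.8], [545.1, 346.2]]
10 [[544.7, 344.7], [574.1, 161.3], [719.0, 183.4]] 185.749854777851 146.65079814896472 yaw 9.0991285868485 c [631.86464753 264.06277195] scene [[720.6, 188.4], [546.5, 347.1]]
```

View pics/gs2.png

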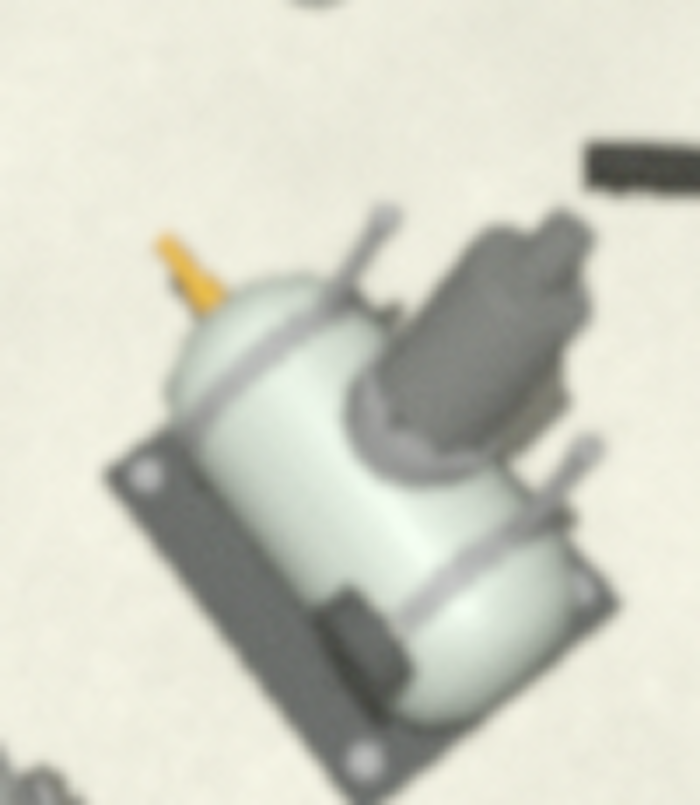

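```bash
python3 - <<'E'
from fit2 import *
def r2(q,which):
    # q: D, ballh, dx,dy
    l=np.radians(30);y=np.radians(9.1);M=VR2(y,l)
    o=np.array([633+q[2],265+q[3],70])+M@[0,0,q[0]];r=[]
    for n,c,s in B: r+=list(proj(n,o+M@[0,s,q[1]])[0]-px(n,c))
    for n,P,c in S:
        h=cv2.convexHull(proj(n,o+P@M.T).astype(np.float32))
        r+=[cv2.pointPolygonTest(h,tuple(map(float,px(n,t))),True) for t in c]
    return np.r_[r,np.array(q[2:])/2]
s=least_squares(r2,[60,50,0,0],diff_step=1e-3,loss='soft_l1',args=(0,));print(s.x,s.fun.round(1).tolist(),s.cost)
M=VR2(np.radians(9.1),LEAN);print(np.array([633+s.x[2],265+s.x[3],70])+M@[0,0,s.x[0]])
E
```

```text
[69.0444463  40.48380355 -1.28695103  0.60981395] [0.1, 0.5, 0.1, 0.3, -0.3, 0.7, -0.1, 0.6, 0.6, 0.6, 1.0, 0.8, 0.0, 0.3, -0.4, -1.4, 0.4, -0.9, -0.8, 0.2, 0.3, -0.5, -0.8, -0.8, -1.5, 0.5, -0.1, -0.3, -0.5, -0.1, -0.6, 0.3] 5.224028343456478
[597.62532919 260.14984586 129.79424449]
```

```bash
cat > arm.py <<'E'
from model import *
YAW=np.radians(9.1);M=VR(YAW);D=65.
C=np.array([632.2,265.3,70.])
O=C+M@[0,0,D]
def pose(h,ang=0.,flip=False,dx=0,dy=0):
    """TCP at height h on valve axis; tool y along valve x rotated by ang (deg, anticlockwise from tip)"""
    a=np.radians(ang+(180 if flip else 0))
    y=M@[np.cos(a),np.sin(a),0];z=-M[:,2];x=np.cross(y,z)
    return O+M@[dx,dy,h],R.from_matrix(np.c_[x,y,z]).as_quat()
E
python3 - <<'E'
from arm import *
print(O,M[:,2])
for f in(0,1):
  for h in(47,130,220):
    for a in(-45,0,45):
      q=bot.solve_ik(*pose(h,a,f));print(f,h,a,None if q is None else np.round(q,2).tolist())
for yw in (0,90,-90,180):
    for z in (52,250):
        q=bot.solve_ik([642.5,-265.5,z],(R.from_euler('z',yw,degrees=True)*R.from_euler('x',180,degrees=True)).as_quat());print('tray',yw,z,None if q is None else np.round(q,2).tolist())
E
```

```text
[600.10905128 260.15986281 126.29165125] [-0.4937069  -0.07907903  0.8660254 ]
0 47 -45 [0.63, 0.09, -0.95, 1.31, -0.24, 0.63]
0 47 0 [0.63, 0.09, -0.95, 1.31, -0.24, 1.42]
0 47 45 [0.63, 0.09, -0.95, 1.31, -0.24, 2.2]
0 130 -45 [0.9, -0.06, -0.84, 0.76, -0.51, 0.99]
0 130 0 [0.9, -0.06, -0.84, 0.76, -0.51, 1.77]
0 130 45 [0.9, -0.06, -0.84, 0.76, -0.51, 2.56]
0 220 -45 [1.05, -0.2, -0.73, 0.59, -0.78, 1.09]
0 220 0 [1.05, -0.2, -0.73, 0.59, -0.78, 1.88]
0 220 45 [1.05, -0.2, -0.73, 0.59, -0.78, 2.66]
1 47 -45 [0.63, 0.09, -0.95, 1.31, -0.24, -2.51]
1 47 0 [0.63, 0.09, -0.95, 1.31, -0.24, -1.73]
1 47 45 [0.63, 0.09, -0.95, 1.31, -0.24, -0.94]
1 130 -45 [0.9, -0.06, -0.84, 0.76, -0.51, -2.16]
1 130 0 [0.9, -0.06, -0.84, 0.76, -0.51, -1.37]
1 130 45 [0.9, -0.06, -0.84, 0.76, -0.51, -0.58]
1 220 -45 [1.05, -0.2, -0.73, 0.59, -0.78, -2.05]
1 220 0 [1.05, -0.2, -0.73, 0.59, -0.78, -1.27]
1 220 45 [1.05, -0.2, -0.73, 0.59, -0.78, -0.48]
tray 0 52 [-0.11, 0.53, -0.14, 0.0, -0.9, 1.68]
tray 0 250 [-0.11, 0.38, 0.1, 0.0, -1.29, 1.68]
tray 90 52 [-0.11, 0.53, -0.14, 0.0, -0.9, -3.03]
tray 90 250 [-0.11, 0.38, 0.1, 0.0, -1.29, -3.03]
tray -90 52 [-0.11, 0.53, -0.14, 0.0, -0.9, 0.11]
tray -90 250 [-0.11, 0.38, 0.1, 0.0, -1.29, 0.11]
tray 180 52 [-0.11, 0.53, -0.14, -0.0, -0.9, -1.46]
tray 180 250 [-0.11, 0.38, 0.1, -0.0, -1.29, -1.46]
```

```bash
python3 - <<'E'
from arm import *
for h in(5,10,15,20,30,55,60):
    for a in (-30,60,120):
      q=bot.solve_ik(*pose(h,a,1));print(h,a,None if q is None else np.round(q,2).tolist())
E
```

```text
5 -30 None
5 60 None
5 120 None
10 -30 None
10 60 None
10 120 None
15 -30 None
15 60 None
15 120 None
20 -30 None
20 60 None
20 120 None
30 -30 [0.52, 0.12, -0.96, 1.57, -0.18, -2.41]
30 60 [0.52, 0.12, -0.96, 1.57, -0.18, -0.84]
30 120 [0.52, 0.12, -0.96, 1.57, -0.18, 0.21]
55 -30 [0.68, 0.07, -0.94, 1.22, -0.27, -2.19]
55 60 [0.68, 0.07, -0.94, 1.22, -0.27, -0.62]
55 120 [0.68, 0.07, -0.94, 1.22, -0.27, 0.43]
60 -30 [0.7, 0.06, -0.93, 1.16, -0.29, -2.16]
60 60 [0.7, 0.06, -0.93, 1.16, -0.29, -0.58]
60 120 [0.7, 0.06, -0.93, 1.16, -0.29, 0.46]
```

```bash
python3 - <<'E'
from arm import *
bot.move_ptp(*pose(180,0,1))
s=bot.read_state();print(s['t'],s['tcp_pos'],pose(180)[0],s['contact_force'])
bot.line_to(pose(115,0,1)[0],150)
s=bot.read_state();print(s['t'],s['tcp_pos'],pose(115)[0],s['contact_force'])
cv2.imwrite('pics/a_s.png',bot.camera('scene')[:,:,::-1]);cv2.imwrite('pics/a_t.png',bot.camera('top')[:,:,::-1])
g=cv2.imread('pics/a_s.png');crop(g,300,225,100,75,8,'pics/a1.png')
g=cv2.imread('pics/a_t.png');crop(g,190,150,100,75,8,'pics/a2.png')
E
```

```text
3.9583 [511.50327469 245.55508862 282.12128977] [511.24180867 245.92563676 282.17622393] [-0.27094424  0.17474041 -0.72940328]
4.5417 [543.64213507 250.42839567 225.89920312] [543.33275739 251.06577395 225.88457268] [-0.27290269  0.47019951 -0.16299876]
```

View pics/a1.png

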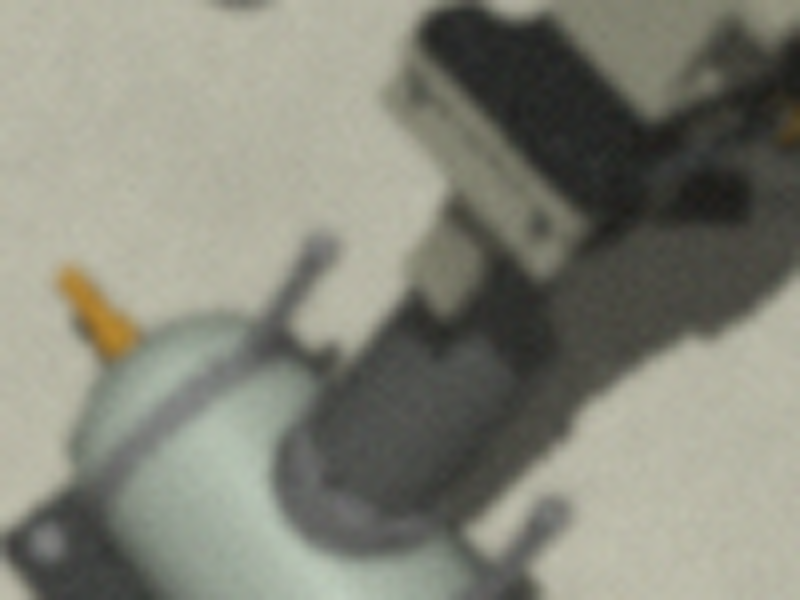

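View pics/a2.png

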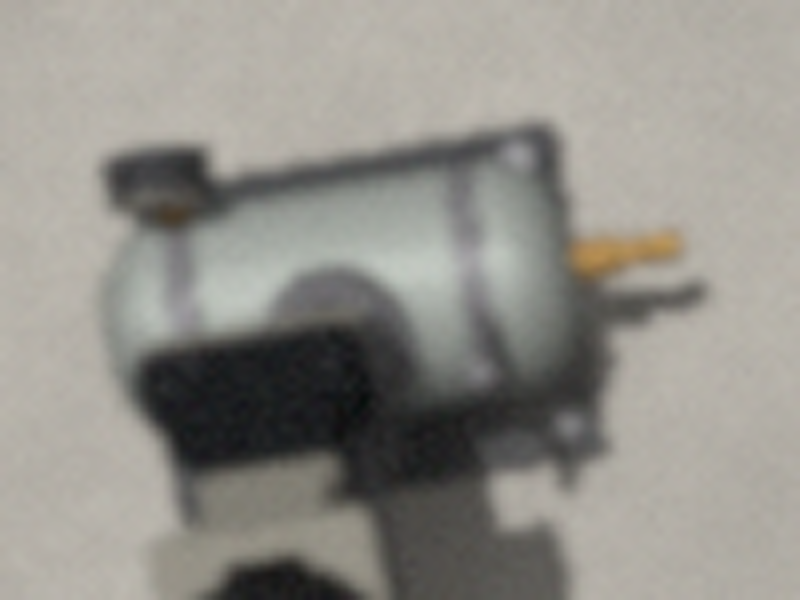

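```bash
python3 - <<'E'
from arm import *
f=lambda n,P,o:((proj(n,P)[0]-o+.5)*8-.5).round(0)
for h,x in((115,44),(115,65),(181,0),(181,96),(220,0),(220,96),(104,0),(0,0)):
    P=O+M@[x,0,h];print(h,x,P.round(),f('top',P,[190,150]),f('scene',P,[300,225]))
E
```

```text
115 44 [581. 257. 248.] [293. 367.] [448. 286.]
115 65 [599. 260. 258.] [281. 316.] [408. 304.]
181 0 [511. 246. 283.] [307. 542.] [624. 119.]
181 96 [593. 259. 331.] [249. 304.] [443. 196.]
220 0 [491. 243. 317.] [300. 587.] [684.  37.]
220 96 [574. 256. 365.] [240. 344.] [504. 110.]
104 0 [549. 252. 216.] [320. 459.] [512. 270.]
0 0 [600. 260. 126.] [336. 359.] [376. 454.]
```

```bash
python3 - <<'E'
from arm import *
for h in(90,70,58,52,48):
    bot.line_to(pose(h,0,1)[0],80)
    s=bot.read_state();f=M.T@s['contact_force'];print(h,s['t'],(M.T@(s['tcp_pos']-O)).round(1),f.round(1))
    if abs(f[2])>6 or np.linalg.norm(f)>8: break
cv2.imwrite('pics/b_s.png',bot.camera('scene')[:,:,::-1])
g=cv2.imread('pics/b_s.png');crop(g,300,225,100,75,8,'pics/b1.png')
E
```

```text
90 5.1083 [ 0.4 -0.2 90.5] [-0.6 -0.1 -0.6]
70 5.5083 [ 0.3 -0.5 70.4] [-0.4 -0.6  0.7]
58 5.8083 [ 0.4 -0.7 58.4] [ 0.4 -0.4 -0.3]
52 6.0583 [ 0.4 -0.5 52.4] [-0.7 -0.6 -0.5]
48 6.3083 [ 0.2 -0.4 48.3] [-0.2 -0.5 -0. ]
```

View pics/b1.png

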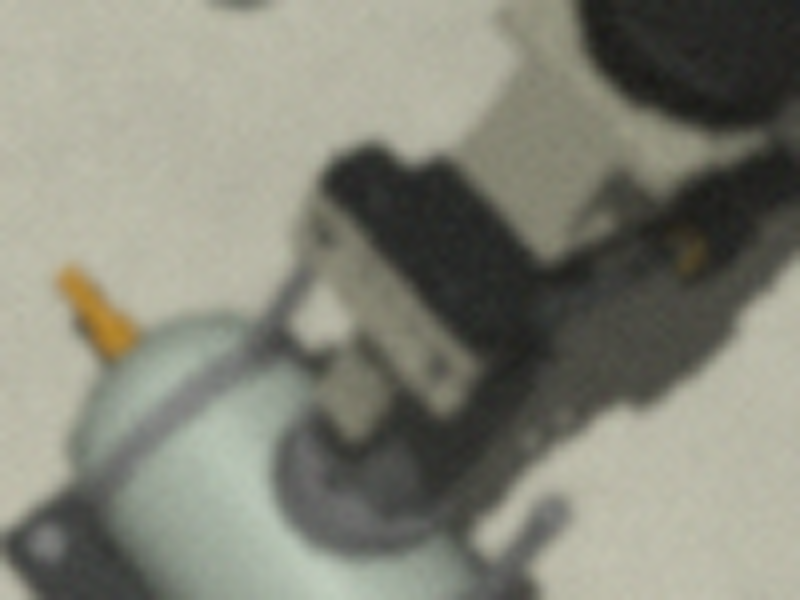

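```bash
python3 - <<'E'
from arm import *
bot.move_gripper(50,20)
s=bot.read_state();f=M.T@s['contact_force'];print(s['t'],s['width'],(M.T@(s['tcp_pos']-O)).round(1),f.round(1))
for h in(58,75,120,170):
    bot.line_to(pose(h,0,1)[0],60 if h<80 else 120)
    s=bot.read_state();f=M.T@s['contact_force'];print(h,s['t'],s['width'],f.round(1),s['contact_force'].round(1))
for n in('scene','top'): cv2.imwrite(f'pics/c_{n}.png',bot.camera(n)[:,:,::-1])
g=cv2.imread('pics/c_scene.png');crop(g,300,215,100,75,8,'pics/c1.png')
g=cv2.imread('pics/c_top.png');crop(g,190,150,100,75,8,'pics/c2.png')
E
```

```text
6.9833 55.770318328888116 [ 0. -0. 48.] [-0.1  0.3  1.7]
58 7.3 55.61941819140557 [-0.7 -0.2 -0.9] [-0.2 -0.2 -1.1]
75 7.7333 56.05017584464117 [-0.5  1.2 -1. ] [-0.1  1.2 -1.2]
120 8.2583 55.863042339821504 [-0.3  0.  -1.6] [ 0.5  0.1 -1.6]
170 8.825 55.75921096106515 [-0.2  0.3 -0.8] [ 0.1  0.4 -0.8]
```

View pics/c1.png

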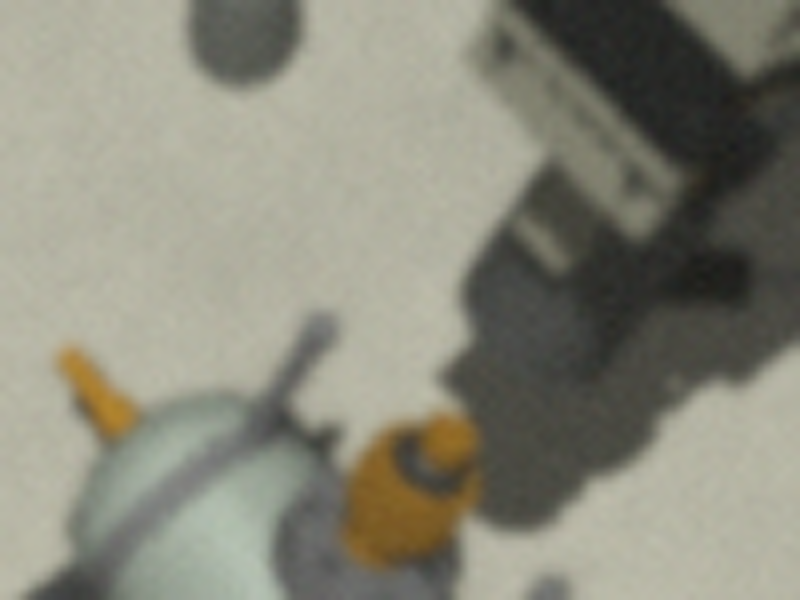

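View pics/c2.png

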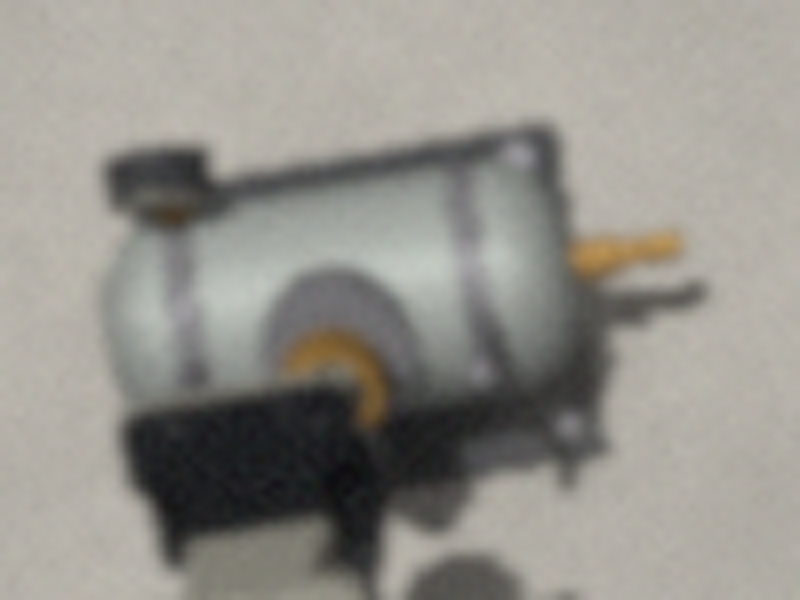

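```bash
python3 - <<'E'
from arm import *
q=(R.from_euler('z',174,degrees=True)*R.from_euler('x',180,degrees=True)).as_quat()
T=np.array([642.5,-265.5,0])
bot.move_ptp(T+[0,0,200],q)
s=bot.read_state();print(s['t'],s['tcp_pos'],s['width'])
bot.line_to(T+[0,0,75],100)
bot.pause(.2)
f0=np.mean([bot.read_state()['contact_force'] for _ in range(3)],0);print(f0)
for n in('scene','top'): cv2.imwrite(f'pics/d_{n}.png',bot.camera(n)[:,:,::-1])
g=cv2.imread('pics/d_scene.png');crop(g,210,120,100,75,8,'pics/d1.png')
print(bot.read_state()['t'],bot.read_state()['tcp_pos'],bot.read_state()['contact_force'])
E
```

```text
10.85 [ 642.74462976 -264.5120094   200.40845011] 55.80393250898404
[-0.67994742 -0.12835144 -0.06533609]
12.55 [ 642.60720933 -265.53988477   75.36587664] [ 0.43891427  0.07894721 -1.01045922]
```

View pics/d1.png

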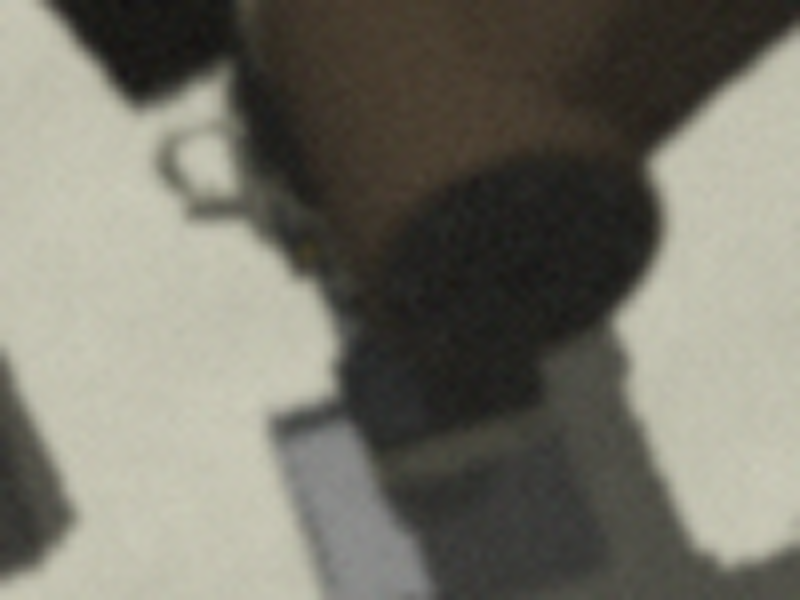

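```bash
python3 - <<'E'
from arm import *
T=np.array([642.5,-265.5,0])
for z in np.arange(66,39,-1.5):
    bot.line_to(T+[0,0,z],25)
    f=np.mean([(bot.pause(.01),bot.read_state()['contact_force'])[1] for _ in range(4)],0)
    print(z,f.round(2),bot.read_state()['tcp_pos'][2].round(2))
    if f[2]>3: break
print(bot.read_state()['t'])
E
```

```text
66.0 [-0.06  0.05 -0.74] 65.86
64.5 [ 0.14 -0.02 -0.73] 64.5
63.0 [ 0.03 -0.15 -1.33] 62.93
61.5 [-0.52 -0.38 -0.99] 61.36
60.0 [-0.13  0.25 -0.81] 59.9
58.5 [ 0.2   0.12 -0.7 ] 58.39
57.0 [-0.47  0.03 -0.78] 56.9
55.5 [-0.39  0.23 -1.03] 55.46
54.0 [-1.67  0.81  6.19] 55.18
15.3583
```

```bash
python3 - <<'E'
from arm import *
T=np.array([642.5,-265.5,0])
bot.line_to(T+[0,0,55],25)
bot.move_gripper(86)
bot.line_to(T+[0,0,185],150)
s=bot.read_state();print(s['t'],s['tcp_pos'],s['contact_force'])
E
sed -i 's/D=65\./D=61.7/' arm.py
python3 - <<'E'
from arm import *
bot.move_ptp(*pose(185,-30,1))
for n in('scene','top'): cv2.imwrite(f'pics/e_{n}.png',bot.camera(n)[:,:,::-1])
g=cv2.imread('pics/e_scene.png');crop(g,210,120,100,75,8,'pics/e1.png')
crop(g,310,245,65,50,12,'pics/e3.png')
g=cv2.imread('pics/e_top.png');crop(g,350,150,100,75,8,'pics/e2.png')
print(bot.read_state()['t'],bot.read_state()['tcp_pos'],pose(185)[0])
E
```

```text
17.35 [ 641.88610372 -265.25819682  183.86040598] [-0.25065419  0.08962889 -0.37447953]
19.3917 [510.91555935 245.39764377 283.50341119] [510.40250694 245.7912024  283.64846711]
```

View pics/e1.png

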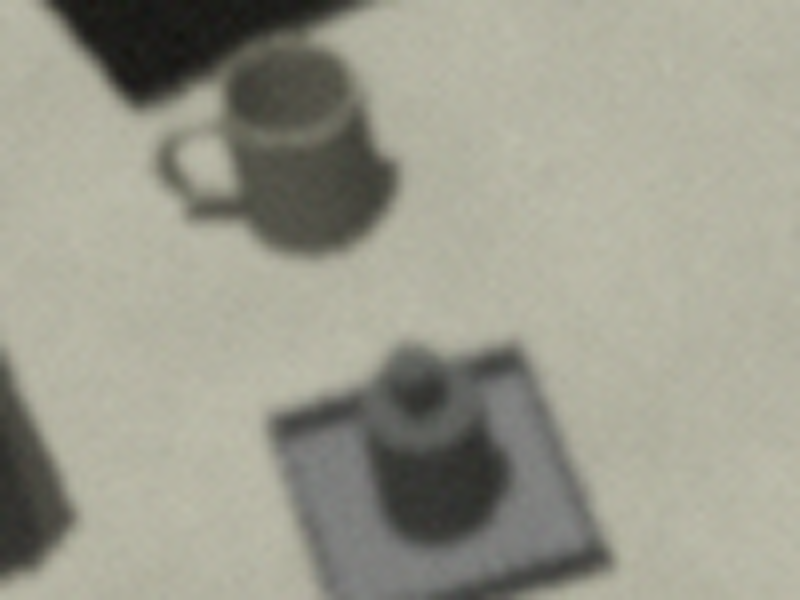

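View pics/e2.png

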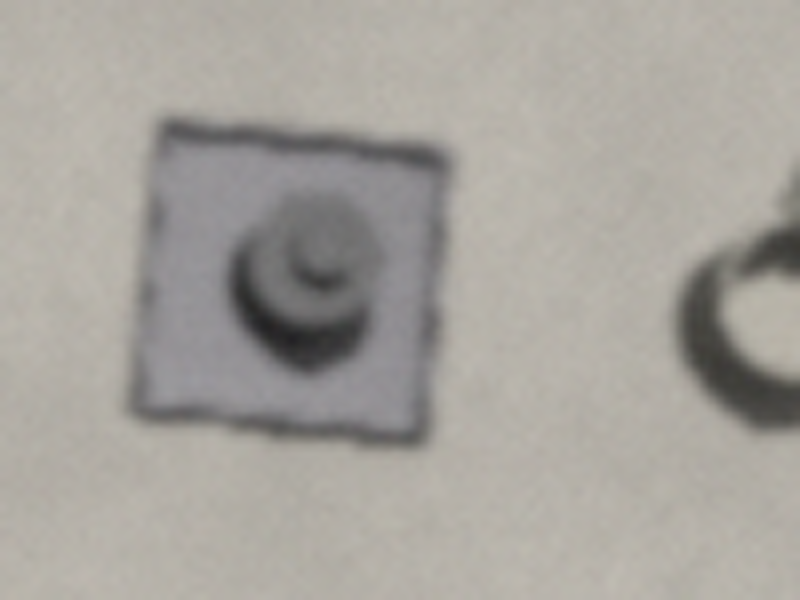

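View pics/e3.png

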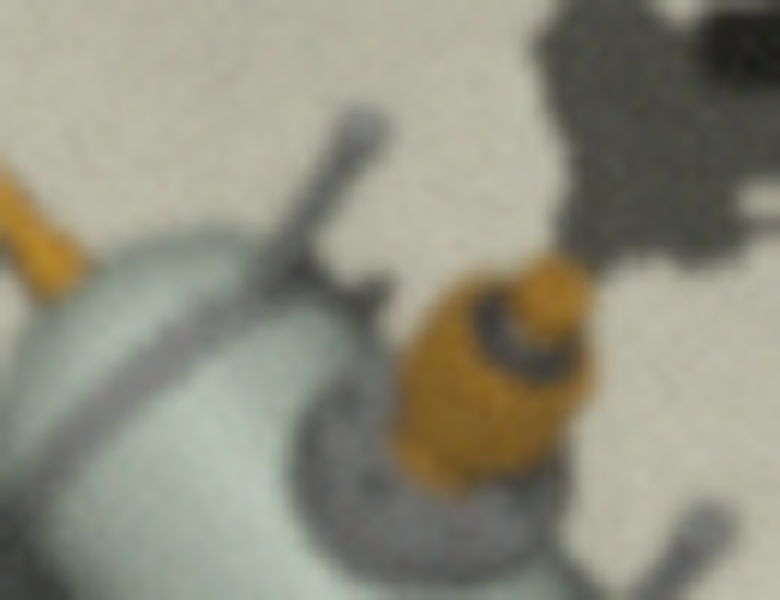

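View pics/e_top.png

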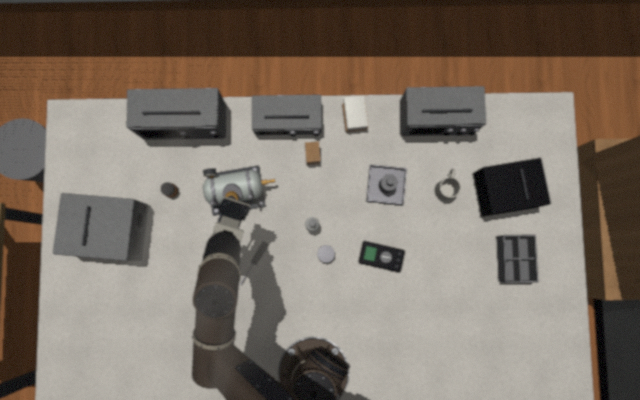

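```bash
python3 - <<'E'
from arm import *
img=cv2.imread('pics/e_scene.png');x0,y0=310,245
c=cv2.resize(img[y0:y0+50,x0:x0+65],None,fx=12,fy=12,interpolation=cv2.INTER_CUBIC)
for r,h,dy,col in[(32,0,0,(0,255,0)),(20,18,0,(0,0,255)),(20,44,0,(0,0,255)),(10,54,0,(255,0,255)),(10,64,0,(255,0,255)),(7,48,62,(255,0,0)),(7,48,-62,(255,0,0))]:
    q=((proj('scene',O+(circ(r,h)+[0,dy,0])@M.T)-[x0,y0]+.5)*12-.5).round().astype(np.int32);cv2.polylines(c,[q.reshape(-1,1,2)],True,col,1)
cv2.imwrite('pics/e4.png',c)
for h in(20,22,24,26,28,30,36):
    print(h,[None if (q:=bot.solve_ik(*pose(h,a,1))) is None else np.round(q,2).tolist() for a in (-45,110)])
E
```

```text
20 [None, None]
22 [None, None]
24 [None, None]
26 [None, None]
28 [[0.48, 0.13, -0.96, 1.66, -0.16, -2.73], [0.48, 0.13, -0.96, 1.66, -0.16, -0.02]]
30 [[0.49, 0.12, -0.96, 1.63, -0.17, -2.71], [0.49, 0.12, -0.96, 1.63, -0.17, -0.0]]
36 [[0.54, 0.11, -0.96, 1.52, -0.19, -2.64], [0.54, 0.11, -0.96, 1.52, -0.19, 0.06]]
```

View pics/e4.png

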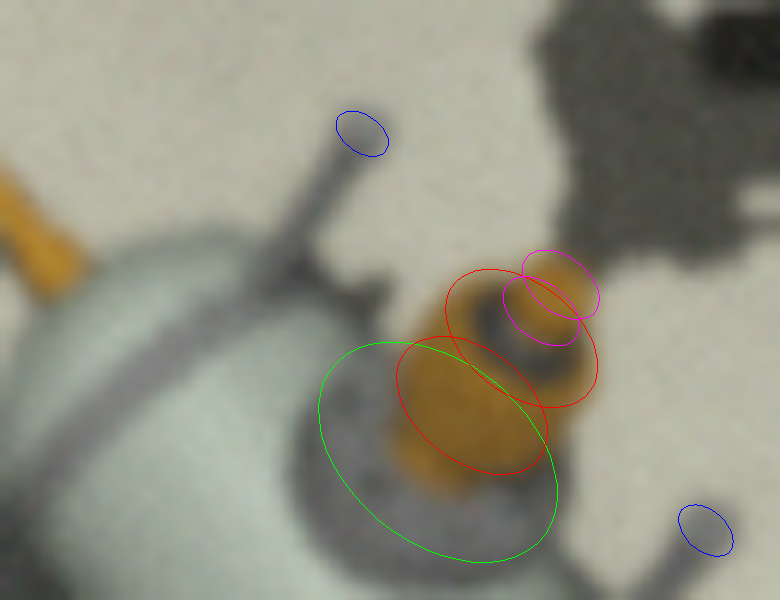

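```bash
python3 - <<'E'
from arm import *
p,q=pose(100,-45,1)
bot.line_to(p,120,ori=q)
bot.move_gripper(76)
for h in(70,55,45,38,31):
    bot.line_to(pose(h,-45,1)[0],60)
    s=bot.read_state();f=M.T@s['contact_force'];print(h,s['t'].__round__(2),(M.T@(s['tcp_pos']-O)).round(1),f.round(1),s['joint_pos'].round(2))
    if np.linalg.norm(f)>6: break
bot.move_gripper(30,30)
s=bot.read_state();f=M.T@s['contact_force'];print(s['t'],s['width'],(M.T@(s['tcp_pos']-O)).round(1),f.round(1),(M.T@s['moment']).round(2))
E
```

```text
70 21.37 [ 0.1 -0.3 70. ] [1.  0.3 0.8] [ 0.73  0.05 -0.92  1.1  -0.31 -2.38]
55 21.77 [ 0.3 -0.5 55.2] [-0.1 -0.4  0.3] [ 0.66  0.08 -0.94  1.25 -0.26 -2.47]
45 22.08 [ 0.4 -0.7 45.3] [0.2 0.1 0.4] [ 0.6   0.1  -0.95  1.38 -0.22 -2.55]
38 22.35 [ 0.4 -0.7 38.2] [-0.3 -0.7 -0. ] [ 0.56  0.11 -0.96  1.49 -0.2  -2.62]
31 22.62 [ 0.4 -0.9 31.1] [-0.  -0.6  0.1] [ 0.5   0.12 -0.96  1.6  -0.17 -2.69]
23.3083 39.36574974038132 [ 0.2 -0.1 31.1] [ 1.2 -0.9  0.9] [-0.11  1.63  0.01]
```

```bash
python3 - <<'E'
from arm import *
a=-45
while a<100:
    a=min(a+10,100)
    h=31+3*np.radians(a+45)
    p,q=pose(h,a,1)
    bot.line_to(p,1.6,ori=q)
    s=bot.read_state();f=M.T@s['contact_force'];print(a,round(s['t'],2),round(s['width'],2),f.round(1),(M.T@s['moment']).round(2),s['joint_pos'][3:].round(2))
    if np.linalg.norm(f)>30: print('stop');break
E
```

```text
-35 23.63 38.99 [ 0.2 -2.1  1.3] [-0.38  1.44  0.06] [ 1.6  -0.17 -2.52]
-25 23.96 38.73 [ 0.9 -1.3  1.7] [-0.35  1.37  0.04] [ 1.59 -0.17 -2.34]
-15 24.28 39.43 [ 0.5 -1.4  0.9] [-0.55  1.23  0.06] [ 1.58 -0.18 -2.16]
-5 24.61 39.12 [ 1.8 -1.4  1.1] [-0.65  1.11  0.07] [ 1.57 -0.18 -1.98]
5 24.93 39.21 [ 1.9 -1.9  1.4] [-0.78  0.94  0.09] [ 1.56 -0.18 -1.8 ]
15 25.26 39.16 [ 2.9 -2.7  1.1] [-0.88  0.84  0.06] [ 1.55 -0.18 -1.62]
25 25.58 39.18 [ 2.3 -2.2  1.6] [-0.94  0.68  0.09] [ 1.55 -0.18 -1.44]
35 25.91 39.5 [ 3.7 -2.9  1.4] [-1.06  0.56  0.11] [ 1.54 -0.18 -1.26]
45 26.23 38.86 [ 4.3 -3.3  1.3] [-1.15  0.43  0.05] [ 1.53 -0.19 -1.08]
55 26.56 39.15 [ 3.8 -3.1  0.6] [-1.25  0.25  0.13] [ 1.52 -0.19 -0.9 ]
65 26.88 39.22 [ 4.1 -3.2  1.3] [-1.31  0.19  0.09] [ 1.51 -0.19 -0.72]
75 27.21 38.97 [ 5.  -2.4  1.1] [-1.37  0.04  0.16] [ 1.5  -0.19 -0.54]
85 27.53 39.13 [ 5.4 -3.3  1.9] [-1.39 -0.13  0.15] [ 1.49 -0.19 -0.36]
95 27.86 39.1 [ 5.5 -3.8  1.6] [-1.49 -0.19  0.15] [ 1.49 -0.2  -0.18]
100 28.11 39.13 [ 4.7 -2.7  0.9] [-1.32  0.15 -0.41] [ 1.48 -0.2  -0.09]
```

```bash
python3 - <<'E'
from arm import *
s=bot.read_state();print(s['t'],(M.T@s['contact_force']).round(1),(M.T@s['moment']).round(2))
bot.move_gripper(51)
s=bot.read_state();print(s['t'],s['width'],(M.T@s['contact_force']).round(1),(M.T@s['moment']).round(2))
bot.line_to(pose(72,100,1)[0],60)
bot.line_to(pose(185,100,1)[0],150)
cv2.imwrite('pics/f_scene.png',bot.camera('scene')[:,:,::-1])
img=cv2.imread('pics/f_scene.png');x0,y0=310,245
c=cv2.resize(img[y0:y0+50,x0:x0+65],None,fx=12,fy=12,interpolation=cv2.INTER_CUBIC)
e=cv2.resize(cv2.imread('pics/e_scene.png')[y0:y0+50,x0:x0+65],None,fx=12,fy=12,interpolation=cv2.INTER_CUBIC)
cv2.imwrite('pics/f1.png',np.hstack([e[200:520,330:700],c[200:520,330:700]]))
print(bot.read_state()['t'])
E
```

```text
28.1083 [ 4.7 -2.7  0.9] [-1.32  0.15 -0.41]
28.6 50.962411887715994 [ 0.5 -0.3 -0.2] [-0.05  1.82  0.01]
30.2583
```

View pics/f1.png

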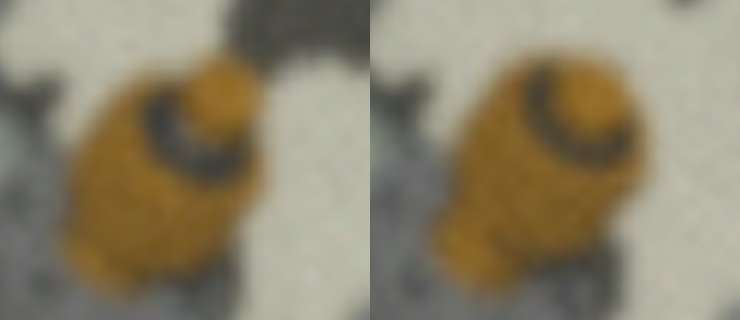

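```bash
python3 - <<'E'
from arm import *
p,q=pose(110,-20,1)
bot.line_to(p,60,ori=q)
bot.move_gripper(76)
for h in(70,50,38): bot.line_to(pose(h,-20,1)[0],80)
s=bot.read_state();print(s['t'],(M.T@s['contact_force']).round(1))
bot.move_gripper(30,20)
m0=M.T@bot.read_state()['moment'];print(bot.read_state()['width'],m0.round(2))
for a in(-15,-10,-5,0,5):
    h=38+3*np.radians(min(a+20,6));p,q=pose(h,a,1)
    bot.line_to(p,.8,ori=q) if a<-11 else bot.line_to(p+M[:,2]*.05*(a+10)/5,.2,ori=q)
    s=bot.read_state();mz=(M.T@s['moment'])[2];print(a,round(s['t'],2),(M.T@s['contact_force']).round(1),(M.T@s['moment']).round(2))
    if mz<-.35: break
bot.move_gripper(70)
for h in(72,110): bot.line_to(pose(h,a,1)[0],90)
print(bot.read_state()['t'])
E
```

```text
34.5167 [-0.1 -0.3 -0.4]
38.98993308427237 [ 0.01  1.47 -0.06]
-15 35.45 [ 1.3 -0.8 -0.5] [-0.27  1.15 -0.19]
-10 35.7 [ 1.5 -2.4 -0.3] [-0.58  1.01 -0.44]
37.55
```

```bash
cat > press.py <<'E'
from arm import *
bot.move_gripper(0,20)
p,q=pose(90,0,1);bot.line_to(p,60,ori=q)
bot.line_to(pose(70,0,1)[0],60)
bot.pause(.2)
rd=lambda n=5: np.mean([(bot.pause(.01),(M.T@bot.read_state()['contact_force'])[2])[1] for _ in range(n)])
hh=lambda:(M.T@(bot.read_state()['tcp_pos']-O))[2]
f0=rd(10);print('f0',f0,bot.read_state()['width'],hh())
h=70.;hc=None
while h>54:
    h-=.5;bot.line_to(pose(h,0,1)[0],8)
    f=rd()-f0;print(round(h,1),round(hh(),2),round(f,2))
    if hc is None and f>1.2: hc=h; 
    if hc is not None and h<=hc-2: break
    if f>8: break
print(bot.read_state()['t'],hc)
E
python3 press.py
```

```text
f0 -0.1183583648966892 0.6689287879865333 70.40400095472485
69.5 69.53 0.04
69.0 68.95 0.01
68.5 68.46 0.21
68.0 67.98 0.02
67.5 67.46 -0.22
67.0 66.98 -0.1
66.5 66.45 0.08
66.0 65.97 0.14
65.5 65.49 0.27
65.0 64.96 0.04
64.5 64.49 -0.11
64.0 64.03 1.69
63.5 63.53 2.31
63.0 63.0 2.32
62.5 62.51 2.39
62.0 62.0 2.94
44.675 64.0
```

```bash
python3 - <<'E'
from arm import *
rd=lambda n=5: np.mean([(bot.pause(.01),(M.T@bot.read_state()['contact_force'])[2])[1] for _ in range(n)])
hh=lambda:(M.T@(bot.read_state()['tcp_pos']-O))[2]
for h in(61,60,59,58.5,58.0,57.8):
    bot.line_to(pose(h,0,1)[0],8);f=rd()+.12;print(h,round(hh(),2),round(f,2))
    if f>9: break
for _ in range(6): bot.pause(.25);print(round(hh(),2),round(rd(),2))
print(bot.read_state()['t'])
cv2.imwrite('pics/g_s.png',bot.camera('scene')[:,:,::-1])
E
```

```text
61 60.98 3.07
60 59.98 3.29
59 58.99 3.19
58.5 58.52 3.46
58.0 58.02 4.1
57.8 57.83 3.54
57.78 3.17
57.79 3.98
57.82 3.97
57.8 3.47
57.79 3.6
57.81 3.59
48.25
```

```bash
python3 - <<'E'
from arm import *
bot.line_to(pose(70,0,1)[0],20)
bot.line_to(pose(185,0,1)[0],150)
for n in('scene','top'): cv2.imwrite(f'pics/h_{n}.png',bot.camera(n)[:,:,::-1])
a=cv2.imread('pics/h_scene.png')
A=cv2.resize(a[245:295,310:360],(400,400),interpolation=cv2.INTER_CUBIC);B=cv2.resize(a[140:210,220:290],(400,400),interpolation=cv2.INTER_CUBIC)
cv2.imwrite('pics/h1.png',np.hstack([A,B]))
s=bot.read_state();print(s['t'],s['contact_force'])
E
```

```text
50.075 [ 0.43425968 -1.23439275 -1.16361641]
```

View pics/h1.png

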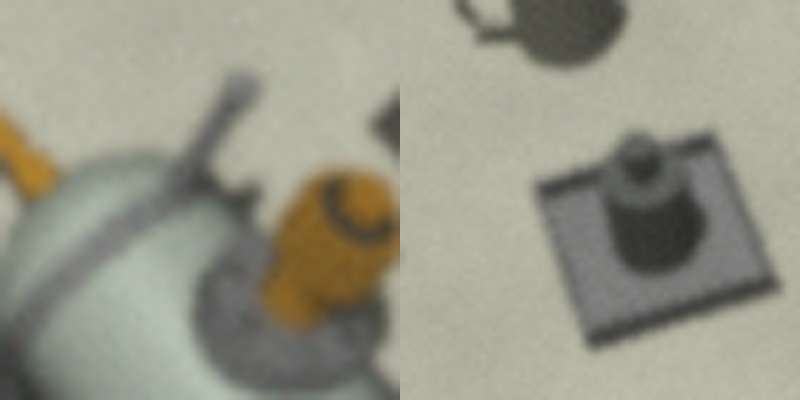

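View pics/h_scene.png

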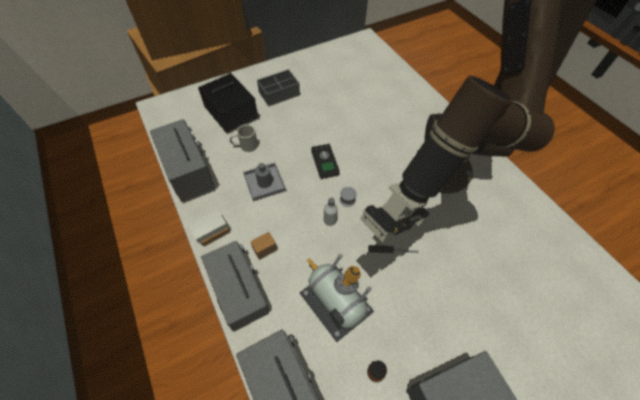

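The final scene picture shows the cap upright near the middle of the tray (about pixel 264,180). The nut is raised, with the tip standing out above it (about 352,275), and the bystanders are where they started.

```bash
python3 -c "
from plant import bot
bot.close_job()"
```

```text
the job is handed in; nothing more can be done
```

I carried out every step and handed the job in at about 50 s of the 72 s allowed. It reports no verdict, so the following rests on my own checks.

- **Cap:** I lifted it off along the valve axis and lowered it into the tray until I felt contact at about 6 N, then released it. In the last pictures it stands knob up near the middle of the tray.
- **Lock nut:** I turned it 145° anticlockwise, following its rise, and let go. I then re-gripped it, and the resistance rose within 10°, so it is against its stop. The pictures show it raised by roughly 7 mm.
- **Tip:** I felt contact 64 mm above the flange, as given. I pressed it in about 6.3 mm, held it for more than 1.5 s, then withdrew. It looks sprung back in the last picture.
- **Bystanders:** none looks moved in the last scene picture.

Three readings did not quite agree with what I expected:
- **Valve position:** my first estimate from the pictures was about 3 mm too high along the axis. I corrected it from the height at which the cap touched down in the tray, and the nut, tip and post ends then matched.
- **Tip force:** it read about 3.2–4.1 N at full press, not the nearly 5 N given. It rose steadily with no sign of bottoming out.
- **Force at the end:** the reading was about 1.8 N with the arm clear of everything, slightly above its usual noise of about 1 N, and taken just after the arm stopped moving.

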